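# Check a balm tube in the taper gauge

### The arm

A 6-joint arm with a two-finger parallel gripper is mounted at the origin on a cart in front of the work surface, level with it; the furniture and walls round the work are solid. World frame = base frame: x ahead of the robot, y to its left, z up, the work surface at z = 0. Lengths are in mm, angles in rad, forces in N, time in s.
With the tool pointing down it reaches from about 275 to 750 mm from the base axis. Payload 10.2 kg.
Tool frame: the origin (TCP) lies at the centre of the arm's flange, where the gripper is bolted on; the fingertips stand ctrl.tip_reach ahead of it and the grasp point (between the pads) lies 155 mm ahead of it (ctrl.tip_reach is the distance from the TCP to the fingertips, in mm); z points along the fingers, y is the direction in which the jaws open and shut (so a half turn about z gives the same grasp; the last joint's range is limited). The gripper opens to 85 mm and grips with 20 to 120 N. Pads are 22 mm wide; open, the fingers measure 114 mm over their backs; the gripper's body (76 mm by 85 mm) begins 54 mm behind the grasp point. The pads swing forward as they close: fully open they stand 13 mm farther back than shut.
Start: joints at [-1.514, 0.313, 1.498, -0, 1.331, -0.223], TCP at [144.973, -504.594, 404.694] pointing down, gripper open.
Joint ranges: [-2.94, 2.94], [-0.97, 2.17], [0.19, 2.56], [-1.23, 4.37], [0.02, 3.11], [-2.88, 2.88]. Speed limits (rad/s): [2.39, 2.39, 3.01, 3.14, 3.14, 3.14].

### API

Orientations are given as a unit quaternion [w, x, y, z].
In Python, from rig import ctrl, viewer gives the robot as it stands.
- The arm moves only by the tool drive_tool, never from a script. Its argument "rows" is a list that holds one entry, the list of rows, each a list of 6 numbers: the shift along the world's x, y, z normalised to -1 to 1, where 1 is 0.1 m, then the turn, a rotation vector about the world's x, y, z normalised to -1 to 1, where 1 is 90 degrees. A call has 1 to 10 rows; each row is the pose to reach, as a shift and turn from the pose measured when the call began; what a row does not reach only later rows make up. A row lasts 1/8 s, in which the tool goes at most 62.5 mm and 10.7 degrees, less where a joint would pass 70% of its speed; a pose out of reach is approached as far as the arm can. A call with a number of a shift or a turn outside -1 to 1 is refused whole. A call with a gripper value outside its range is refused whole. "fingers" is the opening, from -1 (shut) to 1 (fully open), set as the call begins (left out, the last holds). The fingers move at their own pace and stop on an object; "force" is the grip in N (left out, the last holds). Time passes only in rows, so rows that repeat a pose let the fingers close. It gives the time, the measured TCP pose, the force and the opening at its end, in the units of the state.
- ctrl.sense(): the state, without advancing time (a new reading comes with each control period).
- viewer.capture(name): name is "scene" or "top" or "wrist"; returns the picture (400x640x3 uint8, red, green, blue); there is no depth.
- viewer.calibration(name): a dict with "mtx" (3x3 intrinsics, pixels), "dist_coeffs" ([k1, k2, p1, p2, k3] as OpenCV has them; the pictures are not rectified), "extrinsics" (4x4, takes a point from camera to world coordinates). Camera axes: x right, y up, looking along -z (the intrinsics and any distortion apply to the point x, -y, -z); pixel columns grow to the right and rows downward; lengths in mm; the calibration is good to about 2 mm. A picture is of the moment at which its call begins: read the wrist's pose just before it. calibration takes no time and is no camera call; for the wrist camera it gives the pose at the moment of the call.
- ctrl.finish_job(): hands the job in, once; it reports no verdict.
The state is a dict: "time_s": time; "joints": joint angles; "dq": joint speeds; "tau": joint torques, N m; "eef_pos": TCP position; "ee_rot": TCP orientation; "force": force on the tool from outside, world axes, zero at the start; "wrist_torque": the same for the moment, N m; "grip_width": opening from 0.0 (shut) to 1.0 (fully open).
Only numpy, scipy, OpenCV 4.12 (cv2) and the standard library are available. Lean on these libraries where they do the work, as an engineer would, in place of code of your own. Each camera call takes 0.05 s, during which the arm holds its last target.

### The job

Check the thickness of the white balm tube in the taper gauge: stand it upright on the plate in the wide end of the slot, then slide it along toward the narrow end until it is firmly but gently wedged between both jaws, and let go. Then slide the gauge's cursor along gently until its tongue just touches the tube, so that the reading can be taken; leave the tube wedged upright and do not disturb anything else.

Things in the scene. Friction and masses are not known exactly. Their poses are not given: they have to be found in the camera images.
- tube_center (a point): The white balm tube: a plain round stick, 16 mm in diameter, 67 mm tall, 20 to 45 g, standing upright on the worktop. The point is its centre, half-way up (33.5 mm above its foot). In the slot it wedges 40 to 100 mm beyond slot_mouth, its axis 8 mm from the straight face, and stays when let go. Where exactly is not given: the slanted bar is clamped differently each time.
- gauge: Taper gauge: metal plate 240 x 120 x 8 mm, fixed; origin at the centre of its underside. x runs along the slot from the wide end to the narrow end, y left across it, z up. The slot's floor is the plate's top. One side of the slot is a straight fixed steel bar: face in the plane y = 0, x = -85 to 85 mm, bar y = -18 to 0, top 26 mm above the worktop, with scale marks.
- slot_mouth (a point): A point on the slot's floor (8 mm above the worktop), 50 mm before the gauge's middle, 9 mm from the straight face; axes as the gauge's. The slot's other side is a slanted steel bar 18 mm thick (top 26 mm, screw heads 31 mm above the worktop) on the +y side. Here the slot is 20 to 26 mm wide, so a tube stands free; it narrows 1 mm in every 10 mm toward the narrow end.
- cursor_post (a point): The cursor's black upright post, 12 mm in diameter, 31 to 64 mm above the worktop, to push or pinch; the point is on its axis, 50 mm above the worktop. It stands on a black carriage (30 mm long) on a rail 42 mm outside the straight face; it slides along the gauge's x, from near the wide end up to 150 mm on, takes about 1.5 N and stays where it is left.
- cursor_tip (a point): The point of the cursor that meets the tube. A steel arm passes over the straight bar (28 to 34.5 mm above the worktop) and ends in a tongue, 6 mm wide and 8 mm thick, that hangs into the slot on the wide-end side of the tube. The point is on the tongue's front face, 18 mm above the worktop, 7 mm behind the post's axis; touching, it is 8 mm from the tube's axis.

How it is judged (in metres and radians):
On the way, in this order (a step that is already met when the one before it is completed fails the run):
1. the tube stands upright on the plate in the wide part of the slot, not yet wedged (x of tube_center in the frame of gauge between -0.085 and -0.015 m and y of tube_center in the frame of gauge above 0.005 m and y of tube_center in the frame of jaw below -0.005 m and z of tube_center in the frame of gauge below 0.046 m and angle between tube_center's own z axis and vertical below 0.15 rad), for 0.1 s.
2. the tube has been slid in until it is pressed firmly between both jaws (at least 1 N on the slanted jaw) (contact force between tube and jaw above 1 N and y of tube_center in the frame of gauge below 0.0088 m and y of tube_center in the frame of jaw above -0.0088 m and z of tube_center in the frame of gauge below 0.046 m and x of tube_center in the frame of cursor_tip above 0.015 m), for 0.1 s.
3. the cursor's tongue has been slid up to the tube (x of tube_center in the frame of cursor_tip below 0.0105 m), for 0.1 s.
At the end, for the whole second after the job is handed in: the tube stands upright (within 0.1 rad) and at rest in the slot, within 3.5 mm of the plate, against both jaws (its axis within 8.6 mm of each face), released, and the cursor's tongue is within 2.5 mm of touching it (y of tube_center in the frame of gauge below 0.0086 m and y of tube_center in the frame of jaw above -0.0086 m and z of tube_center in the frame of gauge below 0.045 m and x of tube_center in the frame of cursor_tip below 0.0105 m and angle between tube_center's own z axis and vertical below 0.1 rad and linear speed of tube below 0.01 m/s).
It fails at once if the tube pressed on the slanted jaw with more than 15 N (contact force between tube and jaw above 15 N).
It fails at once if the tube pressed on the rest of the gauge with more than 15 N (contact force between tube and gauge above 15 N).
It fails at once if a bystander moved by more than 20 mm (distance of any of jar, timer, green_stick, label_roll, dish, weight from where it was at the start of the episode above 0.02 m).
It also fails if it takes over 62 s, if anything falls off the work surface, if the arm or the gripper's body presses on something with over 40 N, if the wrist force passes 120 N, or if a joint passes its speed limit or range.

## Working session

There is one attempt and no reset: what is moved stays moved. The work goes in short steps, Python scripts to look and compute and a tool call to move; the robot and the scene stay as the last step left them, time stands still between calls to the robot, and variables do not carry over. Pictures are saved under pics/ and viewed, and the job is handed in when it is done.

Besides the shell and the picture viewer there is one more tool, called by a JSON object that holds its "op" and its "data". drive_tool: Moves the arm, as the interface text tells. Scaled input: -1 to 1 covers 0.1 m each way for a shift and 90 degrees each way for a turn. Its arguments: {"type":"object","properties":{"rows":{"type":"array","items":{"type":"array","items":{"type":"array","items":{"type":"number"}}}},"fingers":{"type":"number"},"force":{"type":"number"}},"required":["rows"]}

```bash
ls; mkdir -p pics; cat > h.py <<'E'
import numpy as np, cv2, json
from rig import ctrl, viewer
def snap(name,fn):
    im=viewer.capture(name); cv2.imwrite('pics/'+fn+'.png',im[:,:,::-1]); return im
def ray(cal,uv):
    p=cv2.undistortPoints(np.array([[uv]],float),np.array(cal['mtx'],float),np.array(cal['dist_coeffs'],float))[0,0]
    E=np.array(cal['extrinsics']); d=E[:3,:3]@np.array([p[0],-p[1],-1.]); return E[:3,3],d
def onz(cal,uv,z):
    o,d=ray(cal,uv); return o+d*(z-o[2])/d[2]
def proj(cal,P):
    E=np.array(cal['extrinsics']); P=np.atleast_2d(np.array(P,float)); c=(P-E[:3,3])@E[:3,:3]
    c=c*[1,-1,-1]
    return cv2.projectPoints(c,np.zeros(3),np.zeros(3),np.array(cal['mtx'],float),np.array(cal['dist_coeffs'],float))[0][:,0]
E
python3 - <<'E'
from h import *
print(ctrl.sense()); print(ctrl.tip_reach)
for n in ['scene','top','wrist']:
    snap(n,n+'0'); c=viewer.calibration(n); print(n,np.round(c['mtx'],1).tolist(),c['dist_coeffs'],np.round(c['extrinsics'],3).tolist())
E
```

```text
pics
{'time_s': 0.0, 'joints': array([-1.51437597e+00,  3.13444907e-01,  1.49843693e+00,  4.31987688e-06,
        1.33101730e+00, -2.23395028e-01]), 'dq': array([ 1.15475248e-03, -7.41933630e-04,  1.54441441e-05, -1.81007869e-04,
        1.18647654e-03,  5.99252847e-04]), 'tau': array([-2.80685606e-05, -4.12265289e+01, -2.59740472e+01, -1.53611377e-04,
        4.17015268e-03, -9.85819746e-07]), 'eef_pos': array([ 144.98238382, -504.54208035,  404.13759705]), 'ee_rot': array([-6.50793690e-04,  9.90228733e-01,  1.39451170e-01,  5.65647611e-05]), 'force': array([-0.02101401,  0.84934642,  0.02639658]), 'wrist_torque': array([ 0.04663285, -0.04918669,  0.01993519]), 'grip_width': 0.9981443985193099}
173.4
scene [[458.4, 0.0, 318.9], [0.0, 458.4, 203.0], [0.0, 0.0, 1.0]] [-0.05956884  0.          0.          0.          0.        ] [[-0.818, 0.284, -0.501, -3.158], [-0.575, -0.403, 0.711, 484.726], [-0.0, 0.87, 0.493, 478.839], [0.0, 0.0, 0.0, 1.0]]
top [[423.8, 0.0, 324.7], [0.0, 423.8, 196.1], [0.0, 0.0, 1.0]] [-0.05648651  0.          0.          0.          0.        ] [[-0.026, 0.987, -0.159, 301.619], [-1.0, -0.024, 0.014, -130.284], [0.01, 0.159, 0.987, 927.148], [0.0, 0.0, 0.0, 1.0]]
wrist [[349.1, 0.0, 320.1], [0.0, 349.1, 204.6], [0.0, 0.0, 1.0]] [-0.07626064  0.          0.          0.          0.        ] [[0.276, 0.916, 0.289, 220.0], [-0.961, 0.264, 0.083, -483.093], [-0.001, -0.301, 0.954, 373.261], [0.0, 0.0, 0.0, 1.0]]
```

View pics/scene0.png

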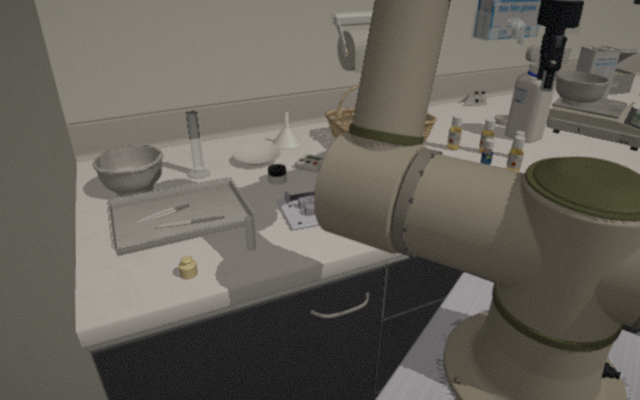

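View pics/top0.png

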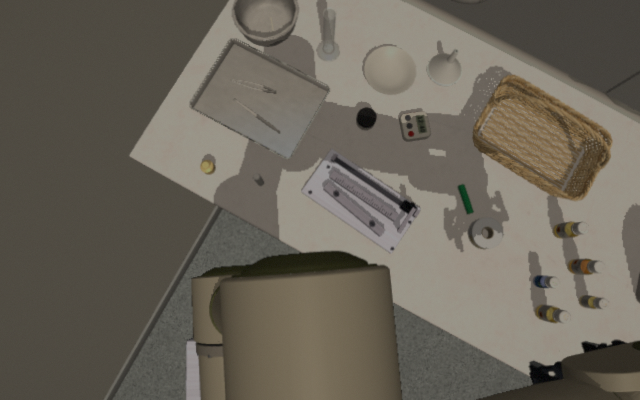

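View pics/wrist0.png

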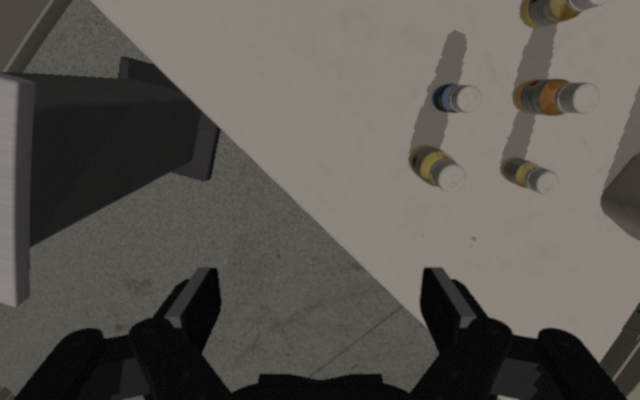

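```bash
python3 - <<'E'
import cv2
im=cv2.imread('pics/top0.png'); cv2.imwrite('pics/t1.png',cv2.resize(im[140:260,230:430],None,fx=4,fy=4,interpolation=cv2.INTER_CUBIC))
im=cv2.imread('pics/scene0.png'); cv2.imwrite('pics/s1.png',cv2.resize(im[140:290,160:360],None,fx=4,fy=4,interpolation=cv2.INTER_CUBIC))
from h import *
c=viewer.calibration('top')
for uv in [(258,180),(330,152),(302,191),(392,252),(420,210),(409,209)]: print(uv,onz(c,uv,8).round(1))
E
```

```text
(258, 180) [489.5   2.8   8. ]
(330, 152) [ 549.5 -158.1    8. ]
(302, 191) [462.5 -94.    8. ]
(392, 252) [ 324.1 -285.8    8. ]
(420, 210) [ 413.9 -352.2    8. ]
(409, 209) [ 416.7 -328.     8. ]
```

View pics/t1.png

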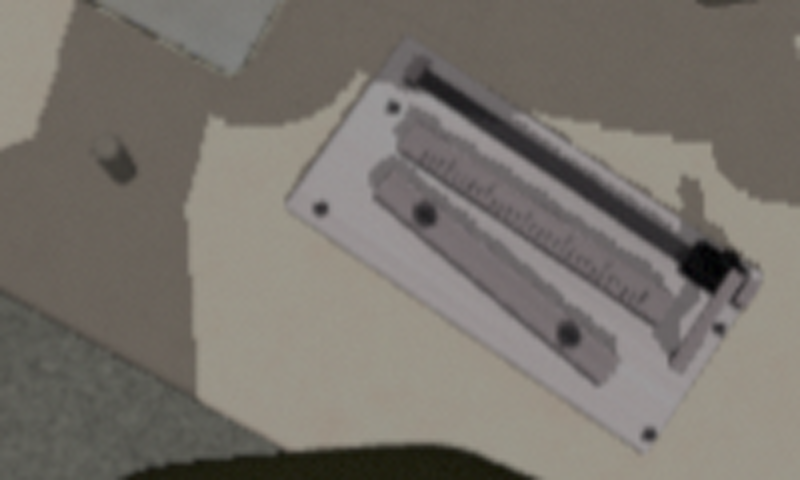

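View pics/s1.png

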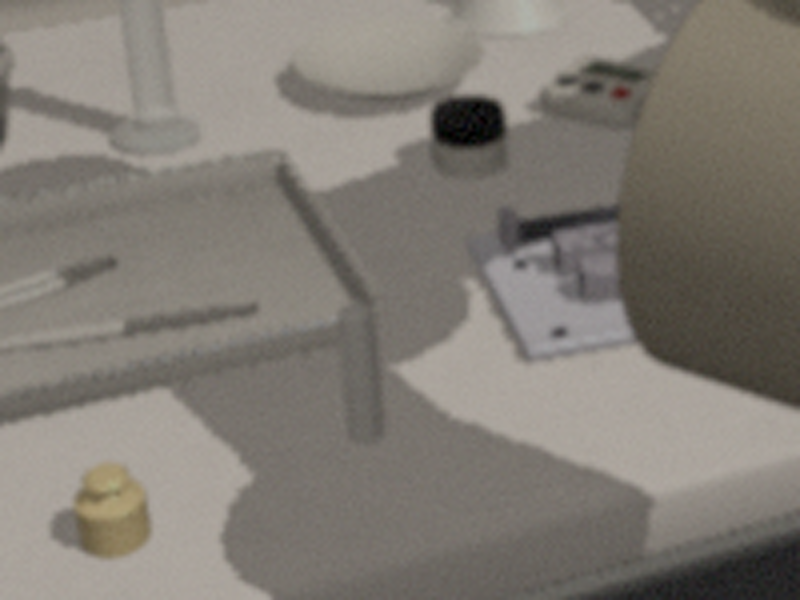

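```bash
cat >> h.py <<'E'
from scipy.optimize import least_squares
def fitg(obs,p0=(435,-222,np.radians(55))):
    # obs: list of (cal, uv, gauge point)
    def G(p,g):
        c,s=np.cos(p[2]),np.sin(p[2]); return [p[0]+c*g[0]-s*g[1],p[1]+s*g[0]+c*g[1],g[2]]
    f=lambda p: np.concatenate([proj(c,G(p,g))[0]-uv for c,uv,g in obs])
    r=least_squares(f,p0,x_scale=[1,1,.01]); return r.x,r.fun.reshape(-1,2),G
def tri(obs):
    A=[];b=[]
    for c,uv in obs:
        o,d=ray(c,uv); d=d/np.linalg.norm(d); M=np.eye(3)-np.outer(d,d); A.append(M); b.append(M@o)
    A=np.vstack(A); b=np.hstack(b); x=np.linalg.lstsq(A,b,rcond=None)[0]; return x,A@x-b
E
python3 - <<'E'
from h import *
c=viewer.calibration('top'); s=viewer.calibration('scene')
obs=[(c,np.array(uv),g) for uv,g in [((331.2,149.5),(120,-60,8)),((302,191.2),(120,60,8)),((390,252.5),(-120,60,8)),((420,207.5),(-120,-60,8))]]
p,r,G=fitg(obs); print(p[:2],np.degrees(p[2]),r.round(1).tolist())
print('top',onz(c,(256.7,176.5),67),'foot',onz(c,(261,183.5),0))
print(tri([(c,(256.7,176.5)),(s,(250.5,217))]),tri([(c,(261,183.5)),(s,(251,248))]))
# tongue approx front px
q=onz(c,(230+675/4,140+362/4),26); d=q[:2]-p[:2]; t=p[2]
print('tongue gauge',np.cos(t)*d[0]+np.sin(t)*d[1],-np.sin(t)*d[0]+np.cos(t)*d[1])
q=onz(c,(230+708/4,140+265/4),50); d=q[:2]-p[:2]
print('post?',np.cos(t)*d[0]+np.sin(t)*d[1],-np.sin(t)*d[0]+np.cos(t)*d[1])
E
```

```text
[ 440.09962738 -222.19653965] 54.02659625186685 [[-0.3, -1.7], [-1.9, 0.0], [1.3, 0.9], [0.9, 0.5]]
top [484.88456964  -3.02720427  67.        ] foot [483.0101922   -2.70412138   0.        ]
(array([485.17118451,  -2.82803902,  65.67519772]), array([ 0.00407082,  0.00296999,  0.00130674, -0.00407082, -0.00296999,
       -0.00130674])) (array([ 4.85239629e+02, -1.09511110e+00,  4.37449892e-01]), array([ 2.18869949,  1.58035797,  0.64567111, -2.18869949, -1.58035797,
       -0.64567111]))
tongue gauge -104.44575877714227 12.292848386440888
post? -88.51332772184892 -36.16884512201092
```

{"op": "drive_tool", "data": {"rows": [[[0.45,0.47,-0.1,0,0,-0.1],[0.9,0.94,-0.2,0,0,-0.2],[0.98,0.94,-0.2,0,0,-0.29],[0.98,0.94,-0.2,0,0,-0.29]]], "fingers": 0, "force": 20}}

```text
time_s: 0.65
eef_pos: [243.5, -410.1, 384.2]
ee_rot: [-0.001, 0.996, -0.086, 0.0]
force: [0.7, -0.7, 0.2]
grip_width: 0.498
```

{"op": "drive_tool", "data": {"rows": [[[0.45,0.47,-0.1,0,0,-0.1],[0.9,0.94,-0.2,0,0,-0.2],[0.98,0.94,-0.2,0,0,-0.29],[0.98,0.94,-0.2,0,0,-0.29]]]}}

```text
time_s: 1.15
eef_pos: [341.6, -316.4, 364.1]
ee_rot: [-0.0, 0.952, -0.307, 0.0]
force: [0.2, -0.0, -0.4]
grip_width: 0.502
```

{"op": "drive_tool", "data": {"rows": [[[0.45,0.47,-0.1,0,0,0],[0.9,0.94,-0.2,0,0,0],[0.98,0.94,-0.2,0,0,0],[0.98,0.94,-0.2,0,0,0]]]}}

```text
time_s: 1.65
eef_pos: [439.4, -223.6, 344.1]
ee_rot: [-0.0, 0.952, -0.305, 0.0]
force: [-0.3, -1.0, -0.1]
grip_width: 0.5
```

```bash
python3 - <<'E'
from h import *
import pickle
c=viewer.calibration('wrist'); pickle.dump(c,open('c1.pkl','wb'))
im=snap('wrist','w1'); snap('scene','s2'); print(ctrl.tip_reach, 2*np.degrees(np.arctan2(-.305,.952)))
cv2.imwrite('pics/w1b.png',cv2.resize(im[:,:,::-1],(800,500),interpolation=cv2.INTER_CUBIC))
E
```

```text
173.4 -35.52864675586058
```

View pics/w1b.png

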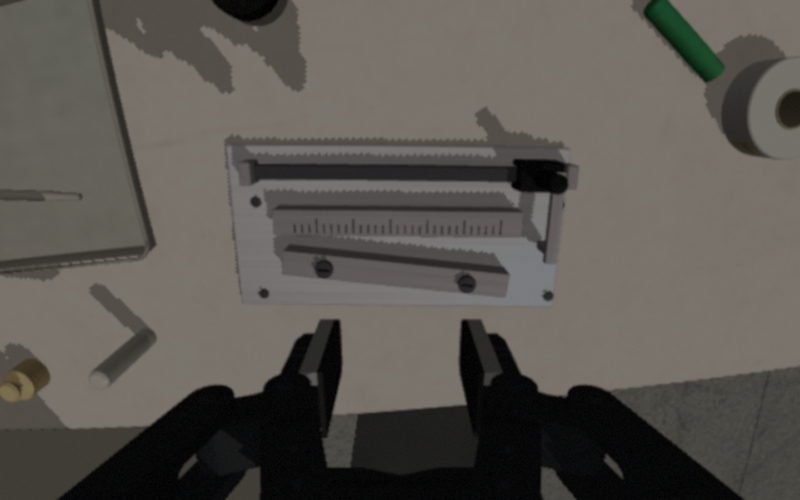

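View pics/s2.png

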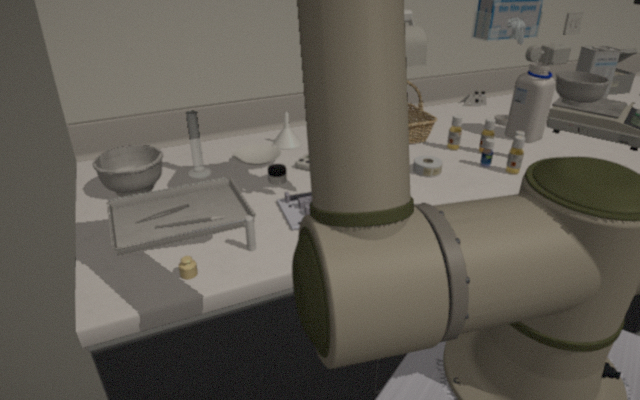

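```bash
python3 - <<'E'
import cv2
im=cv2.imread('pics/w1.png')
cv2.imwrite('pics/w1l.png',cv2.resize(im[105:250,175:325],None,fx=4,fy=4,interpolation=cv2.INTER_CUBIC))
cv2.imwrite('pics/w1r.png',cv2.resize(im[105:250,320:470],None,fx=4,fy=4,interpolation=cv2.INTER_CUBIC))
cv2.imwrite('pics/w1t.png',cv2.resize(im[245:325,60:140],None,fx=6,fy=6,interpolation=cv2.INTER_CUBIC))
E
```

```text
(no output)
```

View pics/w1l.png

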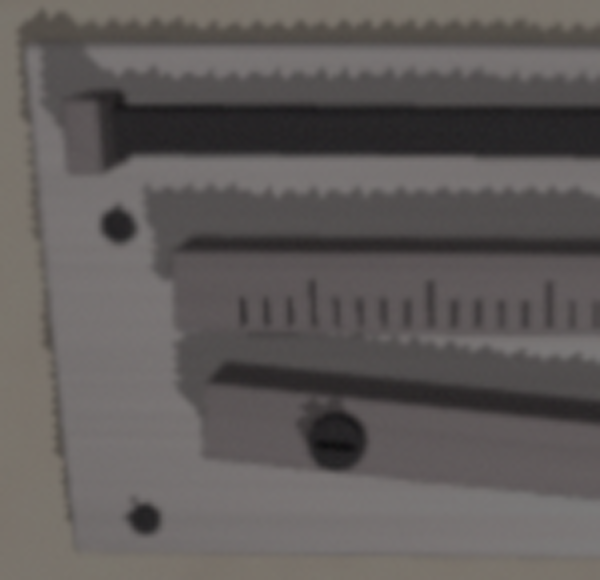

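View pics/w1r.png

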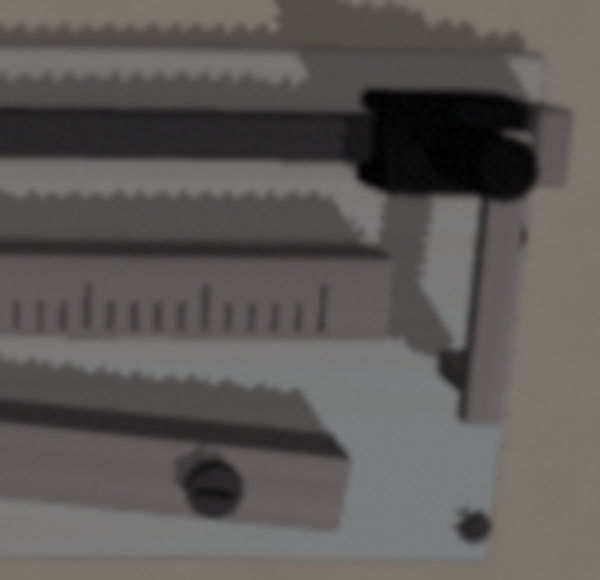

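View pics/w1t.png

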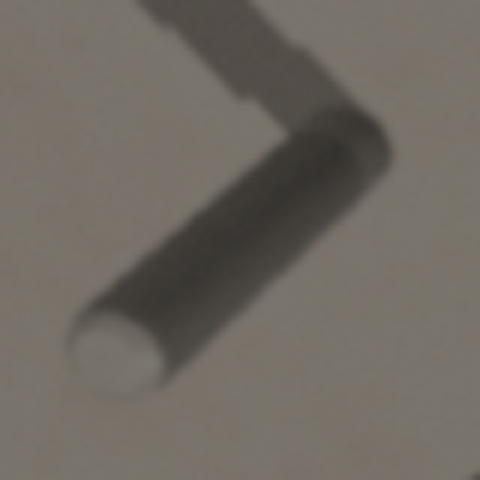

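```bash
cat > fit.py <<'E'
from h import *
import pickle
c=pickle.load(open('c1.pkl','rb'))
pts=[((194.5,242.5),(120,60,8)),((182,115.5),(120,-60,8)),((442,244.5),(-120,60,8)),((456,118.7),(-120,-60,8)),
((219.5,167.5),(85,-18,26)),((218.7,187.5),(85,0,26)),((417.5,168.7),(-85,-18,26)),((417.5,188.7),(-85,0,26))]
obs=[(c,np.array(u),g) for u,g in pts]
p,r,G=fitg(obs); print(p[:2],np.degrees(p[2]),r.round(1).tolist())
t=p[2]
def tog(q): d=q[:2]-p[:2]; return np.array([np.cos(t)*d[0]+np.sin(t)*d[1],-np.sin(t)*d[0]+np.cos(t)*d[1]]).round(1)
if __name__=='__main__':
    for n,u,z in [('slI+',(227.5,200.7),26),('slO+',(225.7,219.5),26),('slI-',(407,219.5),26),('slO-',(404.5,237.5),26),('post',(447,147.5),64),('tongue',(320+440/4,105+370/4),25),('armend',(320+463/4,105+422/4),34.5)]: print(n,tog(onz(c,u,z)))
    print('tube',onz(c,(79.5,303.8),67),onz(c,(117.5,270.8),0))
    for g in [(-50,9,8),(-50,8,8)]: print(G(p,g))
    print(viewer.calibration('wrist')['extrinsics'].round(2)[:3,3], ctrl.sense()['eef_pos'])
E
python3 fit.py
```

```text
[ 441.81410698 -222.57029831] 53.95251048022951 [[-1.3, 0.9], [-2.2, -0.4], [0.8, 0.9], [2.0, -1.2], [-2.1, -0.3], [0.3, 0.4], [2.1, 0.2], [0.2, 0.9]]
slI+ [78.5 11.4]
slO+ [81.3 28.6]
slI- [-78.   27.3]
slO- [-77.2  44.4]
post [-92.4 -41.7]
tongue [-96.7   7.2]
armend [-99.7  15.9]
tube [487.23027379  -3.76466246  67.        ] [486.11304375   1.30861449   0.        ]
[np.float64(405.1145610525538), np.float64(-257.7006744702865), 8]
[np.float64(405.92309058417834), np.float64(-258.28913007310723), 8]
[ 502.32 -268.66  313.25] [ 438.76999547 -223.9356838   344.27686027]
```

{"op": "drive_tool", "data": {"rows": [[[0.13,0.5,-0.2,0,0,-0.006],[0.25,1.0,-0.4,0,0,-0.006],[0.25,1.0,-0.4,0,0,-0.006]]]}}

```text
time_s: 2.12
eef_pos: [463.2, -122.8, 303.4]
ee_rot: [-0.001, 0.951, -0.31, -0.001]
force: [0.6, -0.6, 0.3]
grip_width: 0.504
```

{"op": "drive_tool", "data": {"rows": [[[0.12,0.5,-0.2,0,0,0],[0.22,1.0,-0.4,0,0,0],[0.22,1.0,-0.4,0,0,0]]]}}

```text
time_s: 2.5
eef_pos: [485.1, -22.3, 262.7]
ee_rot: [-0.0, 0.951, -0.309, -0.002]
force: [0.3, -1.1, 0.2]
grip_width: 0.497
```

{"op": "drive_tool", "data": {"rows": [[[0,0.22,0,0,0,0],[0,0.22,0,0,0,0],[0,0.22,0,0,0,0]]]}}

```text
time_s: 2.88
eef_pos: [485.2, -2.0, 263.3]
ee_rot: [-0.0, 0.951, -0.309, -0.001]
force: [-1.2, -0.3, 0.1]
grip_width: 0.499
```

```bash
python3 - <<'E'
from h import *
import pickle
c=viewer.calibration('wrist'); pickle.dump(c,open('c2.pkl','wb'))
im=snap('wrist','w2'); s=ctrl.sense(); print(s['eef_pos'],s['ee_rot'],s['time_s'])
cv2.imwrite('pics/w2b.png',cv2.resize(im[:,:,::-1],(800,500),interpolation=cv2.INTER_CUBIC))
E
```

```text
[485.19513571  -1.82124712 263.14861868] [-3.72074138e-04  9.50919451e-01 -3.09434774e-01 -1.47639989e-03] 2.925
```

View pics/w2b.png

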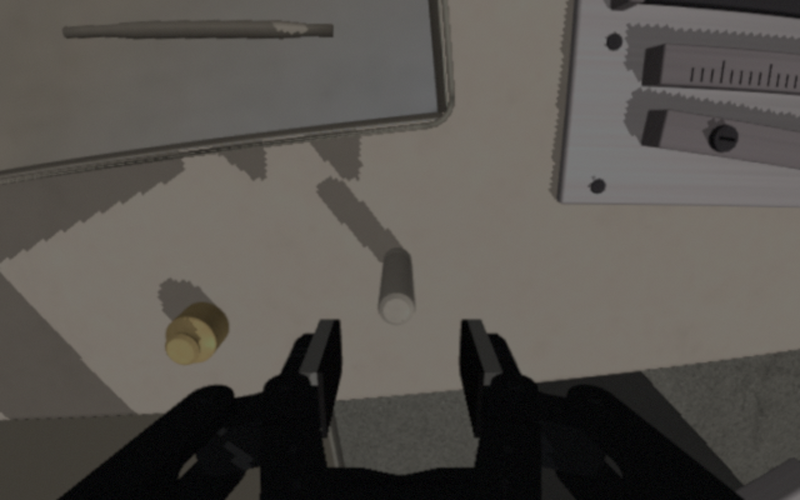

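```bash
python3 - <<'E'
from h import *
import pickle
c=pickle.load(open('c2.pkl','rb'))
print(onz(c,(317.6,245.8),67),onz(c,(398/1.25,262/1.25),0), proj(c,[[485.2,-1.8,67],[485.2,-1.8,0]]))
E
```

```text
[488.57714811  -2.04722349  67.        ] [486.30366552  -0.57930186   0.        ] [[321.05806904 250.87345804]
 [320.7354365  209.83542376]]
```

{"op": "drive_tool", "data": {"rows": [[[0.02,0,-0.3,0,0,0],[0.02,0,-0.55,0,0,0],[0.02,0,-0.6,0,0,0],[0.02,0,-0.6,0,0,0]]]}}

```text
time_s: 3.42
eef_pos: [487.4, -2.3, 203.6]
ee_rot: [-0.0, 0.951, -0.31, -0.001]
force: [0.7, -0.1, 0.1]
grip_width: 0.5
```

{"op": "drive_tool", "data": {"rows": [[[0,0,0,0,0,0],[0,0,0,0,0,0],[0,0,0,0,0,0],[0,0,0,0,0,0],[0,0,0,0,0,0],[0,0,0,0,0,0]]], "fingers": -1, "force": 20}}

```text
time_s: 4.18
eef_pos: [487.7, -2.5, 204.6]
ee_rot: [-0.0, 0.951, -0.31, -0.0]
force: [-0.9, -2.0, 7.2]
grip_width: 0.177
```

```bash
python3 - <<'E'
from h import *
im=snap('wrist','w3'); s=ctrl.sense(); print(s['eef_pos'],s['ee_rot'],s['time_s'],s['force'],s['grip_width'],ctrl.tip_reach)
cv2.imwrite('pics/w3b.png',cv2.resize(im[150:,160:480,::-1],None,fx=2,fy=2,interpolation=cv2.INTER_CUBIC))
E
```

```text
[487.72234656  -2.51239931 204.55218135] [-2.86366957e-04  9.50862595e-01 -3.09612911e-01 -2.97228736e-04] 4.225 [-0.49915486 -1.13014916  5.53299017] 0.1793547503767207 173.4
```

View pics/w3b.png

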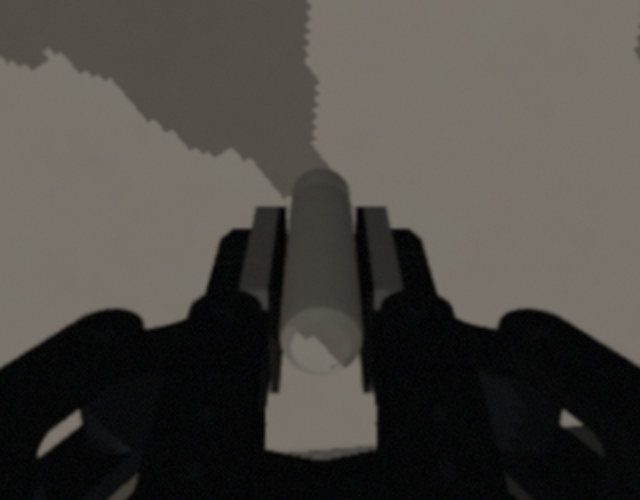

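{"op": "drive_tool", "data": {"rows": [[[0,0,0.3,0,0,0],[0,0,0.6,0,0,0],[-0.1,-0.25,0.7,0,0,0],[-0.28,-0.75,0.7,0,0,0],[-0.28,-0.84,0.7,0,0,0]]]}}

```text
time_s: 4.85
eef_pos: [459.0, -88.3, 274.8]
ee_rot: [-0.0, 0.95, -0.311, -0.0]
force: [-0.1, 0.6, -0.8]
grip_width: 0.177
```

{"op": "drive_tool", "data": {"rows": [[[-0.15,-0.42,0,0,0,0],[-0.29,-0.84,0,0,0,0],[-0.29,-0.84,0,0,0,0]]]}}

```text
time_s: 5.22
eef_pos: [429.7, -173.9, 274.9]
ee_rot: [-0.0, 0.95, -0.312, 0.0]
force: [0.1, 0.3, 0.3]
grip_width: 0.18
```

{"op": "drive_tool", "data": {"rows": [[[-0.15,-0.42,0,0,0,0],[-0.29,-0.84,0,0,0,0],[-0.29,-0.85,0,0,0,0],[-0.29,-0.85,0,0,0,0]]]}}

```text
time_s: 5.72
eef_pos: [401.1, -257.9, 274.8]
ee_rot: [-0.0, 0.95, -0.312, -0.0]
force: [-0.9, 0.1, 0.1]
grip_width: 0.183
```

```bash
python3 - <<'E'
from h import *
import pickle
c=viewer.calibration('wrist'); pickle.dump(c,open('c4.pkl','wb'))
im=snap('wrist','w4'); s=ctrl.sense(); print(s['eef_pos'],s['ee_rot'],s['time_s'],s['force'],s['grip_width'])
cv2.imwrite('pics/w4b.png',cv2.resize(im[:,:,::-1],(800,500),interpolation=cv2.INTER_CUBIC))
E
```

```text
[ 401.19676451 -257.69385942  274.87819378] [-3.63122782e-04  9.50177834e-01 -3.11708084e-01 -1.48327448e-04] 5.775 [ 0.10858388 -0.83533241  0.90438427] 0.17537845688746792
```

View pics/w4b.png

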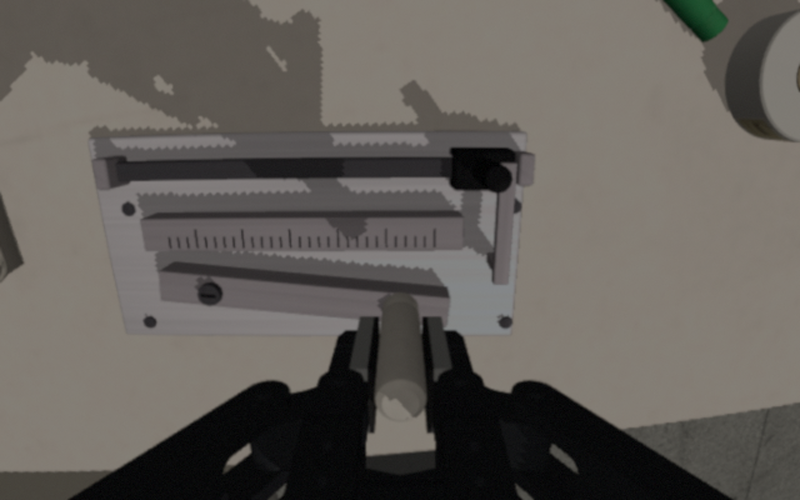

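```bash
python3 - <<'E'
import cv2
im=cv2.imread('pics/w4.png')
cv2.imwrite('pics/w4l.png',cv2.resize(im[95:275,65:245],None,fx=4,fy=4,interpolation=cv2.INTER_CUBIC)[:600])
cv2.imwrite('pics/w4r.png',cv2.resize(im[95:275,245:425],None,fx=4,fy=4,interpolation=cv2.INTER_CUBIC)[:600])
cv2.imwrite('pics/w4t.png',cv2.resize(im[220:345,270:370],None,fx=4,fy=4,interpolation=cv2.INTER_CUBIC))
E
```

```text
(no output)
```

View pics/w4l.png

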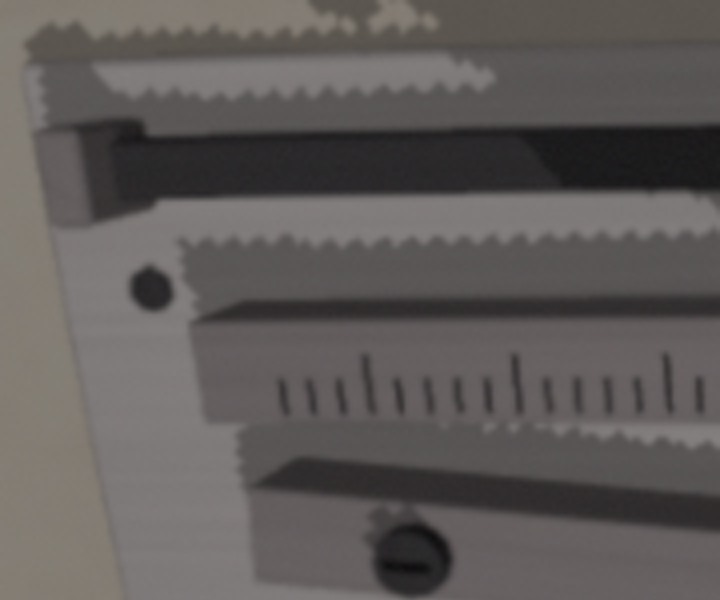

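View pics/w4r.png

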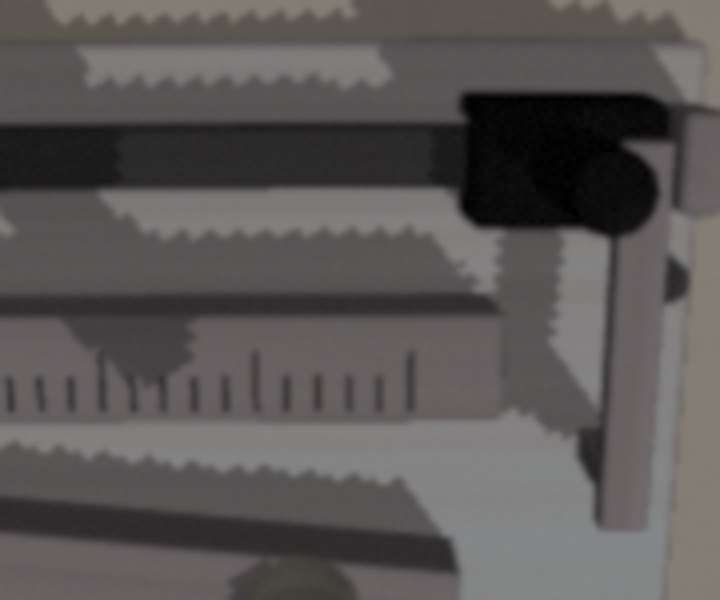

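View pics/w4t.png

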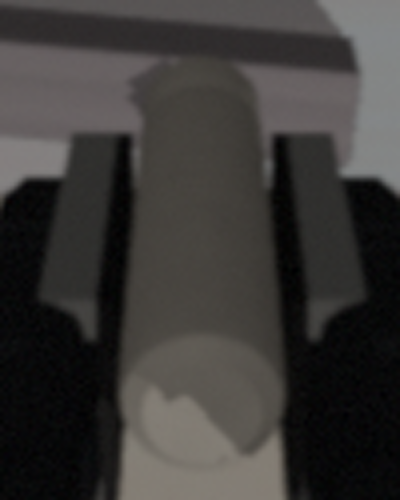

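```bash
cat > fit4.py <<'E'
from h import *
import pickle
c=pickle.load(open('c4.pkl','rb'))
pts=[((101.6,267.2),(120,60,8)),((70.5,110.5),(120,-60,8)),((408.8,267.2),(-120,60,8)),((421.2,105.5),(-120,-60,8)),
((112.5,175.5),(85,-18,26)),((117,200.7),(85,0,26)),((370,173),(-85,-18,26)),((370,199.2),(-85,0,26))]
obs=[(c,np.array(u),g) for u,g in pts]
p,r,G=fitg(obs); print(p[:2],np.degrees(p[2]),r.round(1).tolist())
t=p[2]
def tog(q): d=q[:2]-p[:2]; return np.array([np.cos(t)*d[0]+np.sin(t)*d[1],-np.sin(t)*d[0]+np.cos(t)*d[1]]).round(1)
for n,u,z in [('slI+',(128.2,216.7),26),('slO+',(129.5,240),26),('slI-',(358.7,237.5),26),('post',(399.2,142.5),64),('tubetop',(320.5,320),137.3),('tubefoot',(320,245.5),70.3),('pl8',(101.6,267.2),8)]: q=onz(c,u,z); print(n,q.round(1),tog(q))
print('tcp',tog(np.array([401.2,-257.7])))
# refine camera pose too: solvePnP
X=np.array([g for _,g in pts],float);U=np.array([u for u,_ in pts],float)
ok,rv,tv=cv2.solvePnP(X,U,np.array(c['mtx']),np.array(c['dist_coeffs']),flags=cv2.SOLVEPNP_ITERATIVE)
R=cv2.Rodrigues(rv)[0]; C=(-R.T@tv).ravel(); pr=cv2.projectPoints(X,rv,tv,np.array(c['mtx']),np.array(c['dist_coeffs']))[0][:,0]
print('pnp cam in gauge',C,(pr-U).round(1).tolist(),'calib',tog(np.array(c['extrinsics'])[:3,3]),np.array(c['extrinsics'])[2,3])
def pz(u,z):
    a=cv2.undistortPoints(np.array([[u]],float),np.array(c['mtx']),np.array(c['dist_coeffs']))[0,0]; d=R.T@np.array([a[0],a[1],1]); return (C+d*(z-C[2])/d[2]).round(1)
print(pz((320.5,320),137.3),pz((320,245.5),70.3),pz((358.7,237.5),26),pz((128.2,216.7),26))
E
python3 fit4.py
```

```text
[ 441.7931187  -222.23985624] 53.97216590497001 [[-1.4, 1.2], [-2.3, -0.3], [1.5, 1.4], [1.8, -1.2], [-1.4, -0.3], [-1.2, 0.7], [1.7, -0.1], [0.7, 0.7]]
slI+ [ 479.  -152.6   26. ] [78.2 10.9]
slO+ [ 466.4 -140.8   26. ] [80.3 28. ]
slI- [ 374.5 -269.7   26. ] [-77.9  26.5]
post [ 421.3 -322.2   64. ] [-92.9 -42.2]
tubetop [ 401.9 -257.6  137.3] [-52.1  11.5]
tubefoot [ 401.4 -257.    70.3] [-51.9  12.3]
pl8 [463.9 -91.6   8. ] [118.6  58.9]
tcp [-52.6  12. ]
pnp cam in gauge [-52.32637422 -66.51211798 246.50868524] [[0.0, 0.2], [-0.4, 0.1], [-0.2, 0.3], [-0.0, -0.3], [0.3, -0.5], [0.4, 0.2], [0.4, -0.2], [-0.6, 0.3]] calib [-52.4 -65.8] 243.74388787360544
[-52.3  12.9 137.3] [-52.2  12.9  70.3] [-78.7  27.1  26. ] [79.3 11.4 26. ]
```

{"op": "drive_tool", "data": {"rows": [[[0,0,-0.3,0,0,0],[0,0,-0.5,0,0,0],[0,0,-0.58,0,0,0],[0,0,-0.605,0,0,0],[0,0,-0.61,0,0,0],[0,0,-0.61,0,0,0]]]}}

```text
time_s: 6.52
eef_pos: [401.3, -257.7, 214.4]
ee_rot: [-0.0, 0.95, -0.312, 0.0]
force: [-0.0, -0.2, -0.9]
grip_width: 0.18
```

```bash
python3 - <<'E'
from h import *
im=snap('wrist','w5'); s=ctrl.sense(); print(s['eef_pos'],s['ee_rot'],s['time_s'],s['force'],s['grip_width'])
cv2.imwrite('pics/w5b.png',cv2.resize(im[:,:,::-1],(800,500),interpolation=cv2.INTER_CUBIC))
E
```

```text
[ 401.28765891 -257.76482395  214.33447787] [-1.52994678e-04  9.50181317e-01 -3.11697558e-01  2.70517006e-04] 6.575 [ 0.39325029  0.1369215  -0.40764346] 0.17955653528263563
```

View pics/w5b.png

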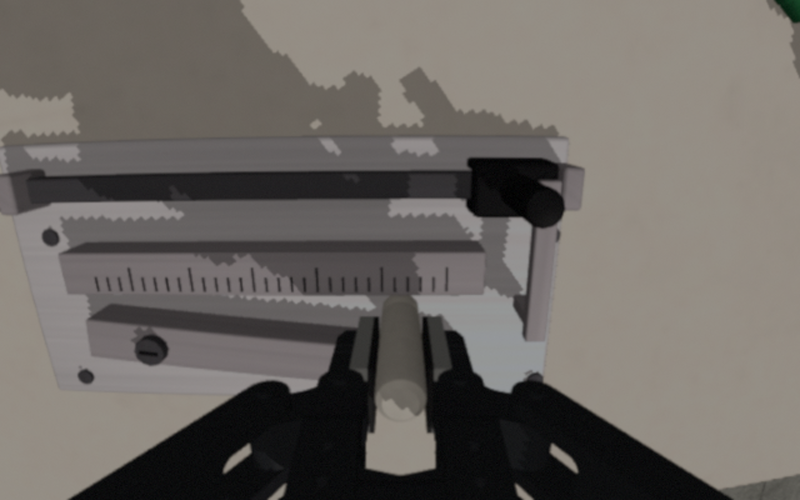

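{"op": "drive_tool", "data": {"rows": [[[0,0,-0.01,0,0,0],[0,0,-0.014,0,0,0]]]}}

```text
time_s: 6.82
eef_pos: [401.3, -257.8, 213.0]
ee_rot: [-0.0, 0.95, -0.312, 0.0]
force: [-0.0, 0.7, -0.9]
grip_width: 0.177
```

{"op": "drive_tool", "data": {"rows": [[[0,0,0,0,0,0],[0,0,0,0,0,0],[0,0,0,0,0,0],[0,0,0,0,0,0]]], "fingers": -0.3}}

```text
time_s: 7.32
eef_pos: [401.3, -257.8, 213.0]
ee_rot: [-0.0, 0.95, -0.312, 0.0]
force: [0.1, -0.2, 0.3]
grip_width: 0.35
```

```bash
python3 - <<'E'
from h import *
im=snap('wrist','w6'); s=ctrl.sense(); print(s['eef_pos'],s['ee_rot'],s['time_s'],s['force'],s['grip_width'])
cv2.imwrite('pics/w6b.png',cv2.resize(im[:,:,::-1],(800,500),interpolation=cv2.INTER_CUBIC))
snap('scene','s6');snap('top','t6')
E
```

```text
[ 401.28242439 -257.76958042  213.00017917] [-1.14479096e-04  9.50172019e-01 -3.11725871e-01  3.20518944e-04] 7.375 [ 0.69965704 -1.00679832  0.29885364] 0.35227464147086157
```

View pics/w6b.png

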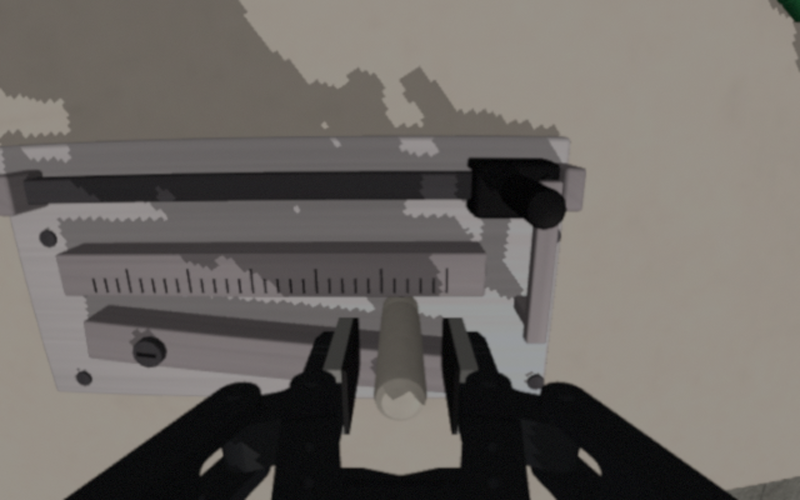

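View pics/s6.png

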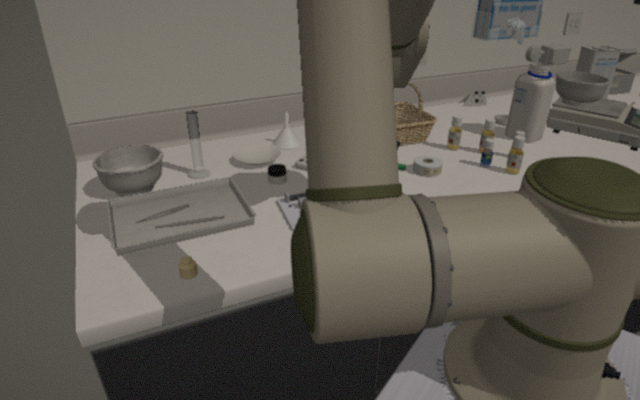

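{"op": "drive_tool", "data": {"rows": [[[0,0,-0.05,0,0,0.003],[0,0,-0.08,0,0,0.003]]]}}

```text
time_s: 7.72
eef_pos: [401.2, -257.7, 204.6]
ee_rot: [-0.0, 0.951, -0.309, 0.0]
force: [0.3, -0.2, 0.9]
grip_width: 0.355
```

{"op": "drive_tool", "data": {"rows": [[[0,0,0,0,0,0],[0,0,0,0,0,0],[0,0,0,0,0,0]]], "fingers": -0.6}}

```text
time_s: 8.1
eef_pos: [401.2, -257.7, 204.6]
ee_rot: [-0.0, 0.951, -0.309, 0.0]
force: [0.4, 0.3, 1.4]
grip_width: 0.195
```

```bash
python3 - <<'E'
from h import *
im=snap('wrist','w7'); s=ctrl.sense(); print(s['eef_pos'],s['ee_rot'],s['time_s'],s['force'],s['grip_width'])
cv2.imwrite('pics/w7b.png',cv2.resize(im[150:,160:480,::-1],None,fx=2,fy=2,interpolation=cv2.INTER_CUBIC))
E
```

```text
[ 401.24283619 -257.74829415  204.65004222] [-1.93447166e-04  9.50902217e-01 -3.09491335e-01  2.21578614e-04] 8.15 [-0.03721107  0.13540052 -0.01734987] 0.202086516801805
```

View pics/w7b.png

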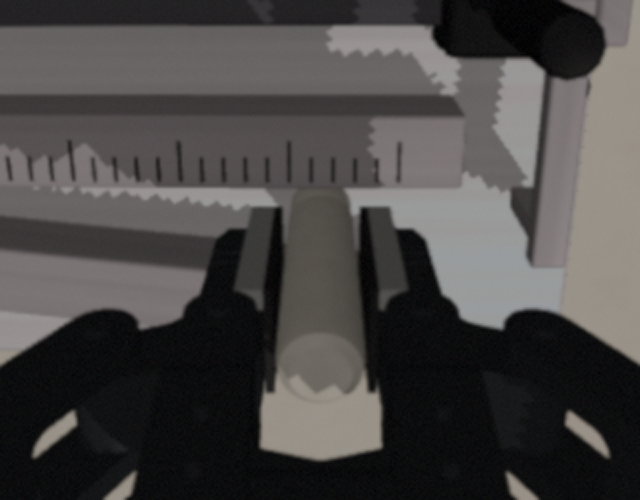

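{"op": "drive_tool", "data": {"rows": [[[0.038,0.047,0,0,0,0],[0.088,0.109,0,0,0,0],[0.138,0.171,0,0,0,0],[0.188,0.234,0,0,0,0],[0.239,0.296,0,0,0,0],[0.289,0.358,0,0,0,0],[0.327,0.405,0,0,0,0],[0.345,0.43,0,0,0,0],[0.345,0.43,0,0,0,0]]]}}

```text
time_s: 9.28
eef_pos: [435.8, -214.6, 204.6]
ee_rot: [-0.0, 0.951, -0.309, 0.0]
force: [-0.9, 0.4, 0.2]
grip_width: 0.202
```

```bash
python3 - <<'E'
from h import *
im=snap('wrist','w8'); s=ctrl.sense(); print(s['eef_pos'],s['ee_rot'],s['time_s'],s['force'],s['grip_width'])
cv2.imwrite('pics/w8b.png',cv2.resize(im[150:,160:480,::-1],None,fx=2,fy=2,interpolation=cv2.INTER_CUBIC))
E
```

```text
[ 435.71175549 -214.76003944  204.62654363] [-1.92807177e-04  9.50910579e-01 -3.09465656e-01  2.01785388e-04] 9.325 [ 0.37703175  0.87605858 -0.21344816] 0.20012473206929507
```

View pics/w8b.png

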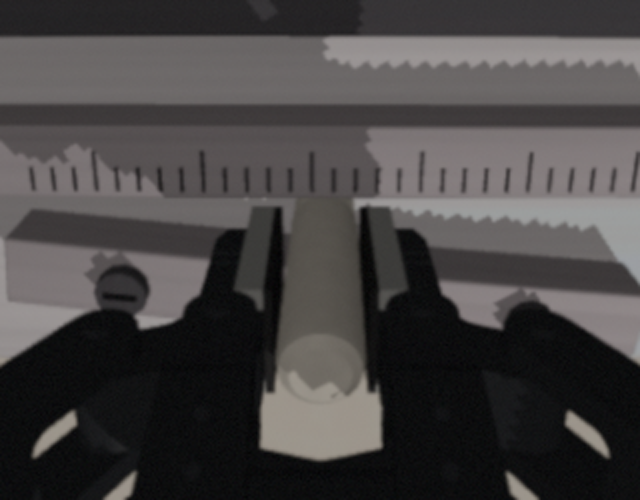

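{"op": "drive_tool", "data": {"rows": [[[0.025,0.031,0,0,0,0],[0.05,0.062,0,0,0,0],[0.076,0.094,0,0,0,0],[0.1,0.125,0,0,0,0],[0.113,0.14,0,0,0,0],[0.113,0.14,0,0,0,0]]]}}

```text
time_s: 10.07
eef_pos: [447.1, -200.6, 204.6]
ee_rot: [-0.0, 0.951, -0.309, 0.0]
force: [-0.0, 0.4, 0.5]
grip_width: 0.199
```

{"op": "drive_tool", "data": {"rows": [[[0.012,0.016,0,0,0,0],[0.018,0.023,0,0,0,0],[0.018,0.023,0,0,0,0]]]}}

```text
time_s: 10.45
eef_pos: [448.9, -198.3, 204.6]
ee_rot: [-0.0, 0.951, -0.309, 0.0]
force: [0.7, -0.5, 0.4]
grip_width: 0.198
```

```bash
python3 - <<'E'
from h import *
import pickle
c=viewer.calibration('wrist'); pickle.dump(c,open('c9.pkl','wb'))
im=snap('wrist','w9'); s=ctrl.sense(); print(s['eef_pos'],s['ee_rot'],s['time_s'],s['force'],s['grip_width'])
cv2.imwrite('pics/w9b.png',cv2.resize(im[150:,160:480,::-1],None,fx=2,fy=2,interpolation=cv2.INTER_CUBIC))
d=s['eef_pos'][:2]-[441.8,-222.2];print(d@[.588,.809],d@[-.809,.588])
E
```

```text
[ 448.86294335 -198.31502034  204.56554896] [-2.69891771e-04  9.50937120e-01 -3.09384083e-01  9.57229445e-05] 10.5 [ 0.05142599 -0.16774976 -0.79185597] 0.19830312558760968
23.475959238773783 8.330446871060914
```

View pics/w9b.png

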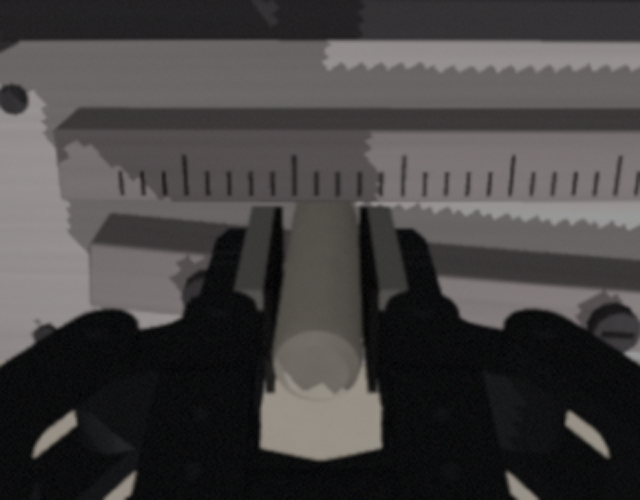

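{"op": "drive_tool", "data": {"rows": [[[0.006,0.008,0,0,0,0],[0.012,0.016,0,0,0,0],[0.018,0.024,0,0,0,0],[0.018,0.024,0,0,0,0]]]}}

```text
time_s: 11.0
eef_pos: [450.7, -195.9, 204.6]
ee_rot: [-0.0, 0.951, -0.309, 0.0]
force: [0.6, -0.1, -0.1]
grip_width: 0.204
```

{"op": "drive_tool", "data": {"rows": [[[0.006,0.008,0,0,0,0],[0.012,0.016,0,0,0,0],[0.012,0.016,0,0,0,0]]]}}

```text
time_s: 11.38
eef_pos: [452.0, -194.3, 204.6]
ee_rot: [-0.0, 0.951, -0.309, 0.0]
force: [-0.3, -1.3, 0.4]
grip_width: 0.201
```

{"op": "drive_tool", "data": {"rows": [[[0.006,0.008,0,0,0,0],[0.012,0.016,0,0,0,0],[0.012,0.016,0,0,0,0]]]}}

```text
time_s: 11.75
eef_pos: [453.2, -192.9, 204.7]
ee_rot: [0.0, 0.951, -0.309, 0.0]
force: [-1.7, -4.6, 1.0]
grip_width: 0.199
```

```bash
python3 - <<'E'
from h import *
import pickle
c=viewer.calibration('wrist'); pickle.dump(c,open('c10.pkl','wb'))
im=snap('wrist','w10'); s=ctrl.sense(); print(s['eef_pos'],s['ee_rot'],s['time_s'],s['force'],s['grip_width'])
cv2.imwrite('pics/w10b.png',cv2.resize(im[150:,160:480,::-1],None,fx=2,fy=2,interpolation=cv2.INTER_CUBIC))
d=s['eef_pos'][:2]-[441.8,-222.2];print(d@[.588,.809],d@[-.809,.588], s['force'][:2]@[.588,.809])
E
```

```text
[ 453.16910896 -192.85216448  204.70209901] [ 4.75175398e-05  9.50988464e-01 -3.09226159e-01  3.48698625e-04] 11.8 [-1.31220352 -4.41613319  0.98880112] 0.20216733128871273
30.42743500346838 8.058918136835945 -4.344227417219661
```

View pics/w10b.png

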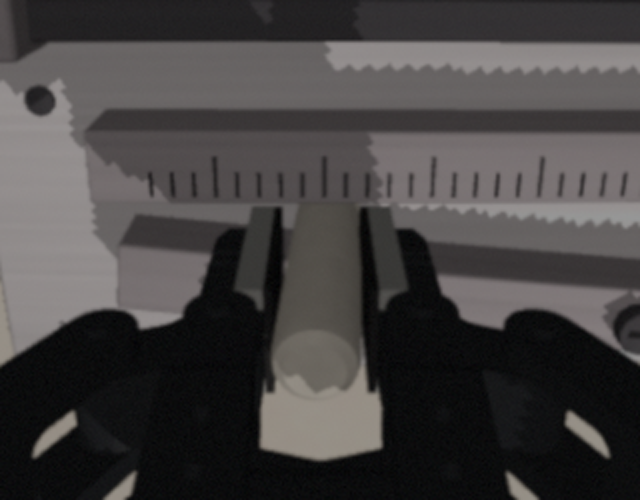

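{"op": "drive_tool", "data": {"rows": [[[0,0,0,0,0,0],[0,0,0,0,0,0],[0,0,0,0,0,0],[0,0,0,0,0,0]]], "fingers": -0.2}}

```text
time_s: 12.3
eef_pos: [453.2, -192.8, 204.7]
ee_rot: [-0.0, 0.951, -0.309, 0.0]
force: [-0.4, -0.1, 1.1]
grip_width: 0.4
```

```bash
python3 - <<'E'
from h import *
import pickle
c=viewer.calibration('wrist'); pickle.dump(c,open('c11.pkl','wb'))
im=snap('wrist','w11'); s=ctrl.sense(); print(s['eef_pos'],s['ee_rot'],s['time_s'],s['force'],s['grip_width'])
cv2.imwrite('pics/w11b.png',cv2.resize(im[150:,160:480,::-1],None,fx=2,fy=2,interpolation=cv2.INTER_CUBIC))
E
```

```text
[ 453.18600015 -192.77685971  204.68297094] [-2.39287200e-05  9.50991657e-01 -3.09216358e-01  3.35820863e-04] 12.35 [ 0.77700371 -0.31945967 -0.12693498] 0.39705095851784306
```

View pics/w11b.png

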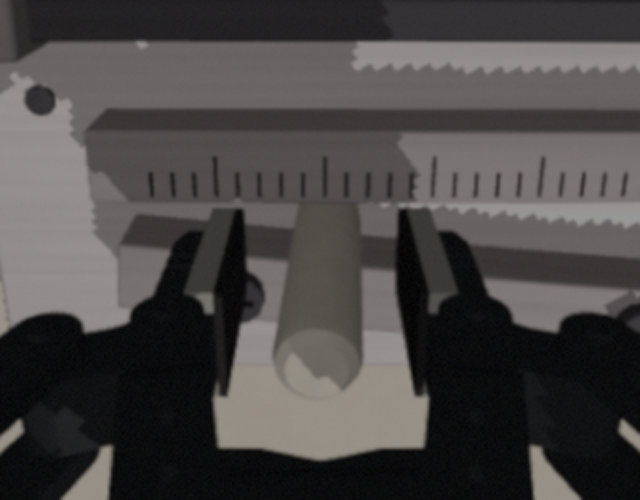

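```bash
cat > tilt.py <<'E'
from h import *
import pickle
def gx(q,P=(441.8,-222.3),t=np.radians(53.97)):
    d=np.array(q[:2])-P; return np.array([np.cos(t)*d[0]+np.sin(t)*d[1],-np.sin(t)*d[0]+np.cos(t)*d[1]])
if __name__=='__main__':
    c=pickle.load(open('c11.pkl','rb'))
    top=onz(c,(319.5,331),75); print('top',gx(top))
    for z in [10,15,20,25,30]: print(z,gx(onz(c,(324.5,252.5),z)))
    for uv,z in [((160+214/2,150+185/2),26),((160+325/2,150+185/2),26)]: print('mark',gx(onz(c,uv,z)))
E
python3 tilt.py
```

```text
top [31.53894538  6.33912792]
10 [29.05149913  7.79957602]
15 [29.12290188  5.43675728]
20 [29.19430464  3.07393854]
25 [29.26570739  0.7111198 ]
30 [29.33711014 -1.65169894]
mark [55.77040502 -4.77251871]
mark [30.22080302 -4.81016005]
```

{"op": "drive_tool", "data": {"rows": [[[0,0,0.2,0,0,0],[0,0,0.5,0,0,0],[-0.05,-0.2,0.6,0,0,0],[-0.2,-0.6,0.6,0,0,0],[-0.25,-0.9,0.6,0,0,0],[-0.25,-0.9,0.6,0,0,0]]]}}

```text
time_s: 13.1
eef_pos: [427.8, -284.2, 264.7]
ee_rot: [0.0, 0.951, -0.31, 0.001]
force: [0.3, 0.4, -0.1]
grip_width: 0.401
```

{"op": "drive_tool", "data": {"rows": [[[-0.07,-0.39,0,0,0,0],[-0.07,-0.39,0,0,0,0],[-0.07,-0.39,0,0,0,0]]]}}

```text
time_s: 13.48
eef_pos: [420.9, -322.2, 264.4]
ee_rot: [-0.0, 0.951, -0.31, 0.0]
force: [-0.9, -0.2, 0.3]
grip_width: 0.399
```

```bash
python3 - <<'E'
from h import *
import pickle
c=viewer.calibration('wrist'); pickle.dump(c,open('c12.pkl','wb'))
im=snap('wrist','w12'); s=ctrl.sense(); print(s['eef_pos'],s['ee_rot'],s['time_s'],s['force'],s['grip_width'])
cv2.imwrite('pics/w12b.png',cv2.resize(im[:,:,::-1],(800,500),interpolation=cv2.INTER_CUBIC))
t=snap('top','t12'); cv2.imwrite('pics/t12b.png',cv2.resize(t[140:260,230:430,::-1],None,fx=4,fy=4,interpolation=cv2.INTER_CUBIC))
E
```

```text
[ 421.00596983 -322.08012732  264.50843516] [-2.40093984e-04  9.50738994e-01 -3.09992369e-01  1.96291860e-04] 13.525 [-0.66000781  0.04141367 -0.48389915] 0.39793267387030135
```

View pics/w12b.png

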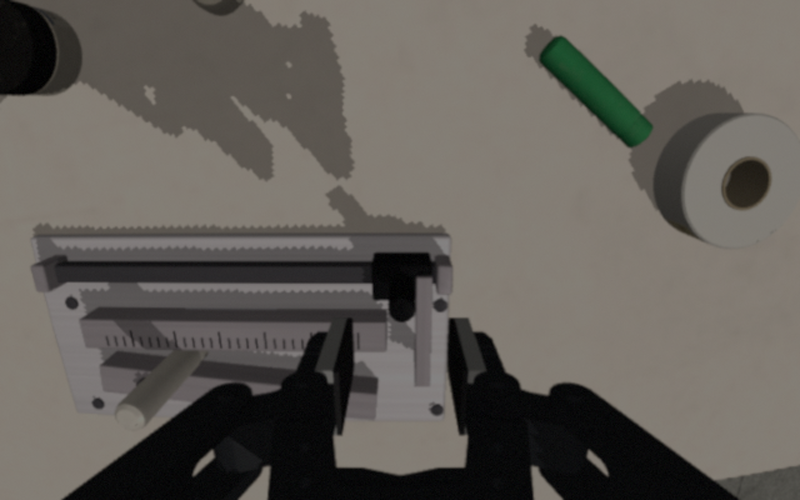

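View pics/t12b.png

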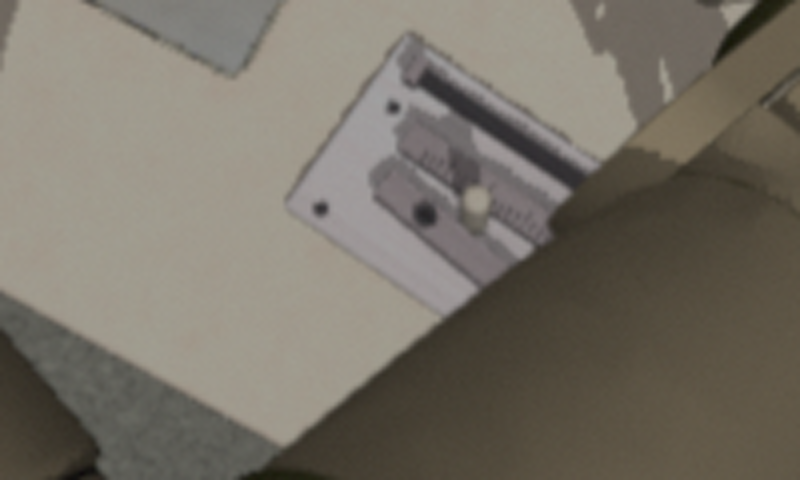

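```bash
python3 - <<'E'
from tilt import *
c=pickle.load(open('c12.pkl','rb'))
q=onz(c,(401/1.25,305/1.25),64); print(q,gx(q),gx([421,-322.1]))
E
```

```text
[ 423.19664637 -323.30674741   64.        ] [-92.62773359 -44.36835311] [-92.94391262 -41.88208575]
```

{"op": "drive_tool", "data": {"rows": [[[0,0,-0.25,0,0,0],[0,0,-0.45,0,0,0],[0,0,-0.5,0,0,0],[0,0,-0.5,0,0,0]]]}}

```text
time_s: 14.08
eef_pos: [421.3, -321.8, 214.9]
ee_rot: [-0.0, 0.951, -0.31, 0.0]
force: [0.3, -0.1, 0.6]
grip_width: 0.401
```

{"op": "drive_tool", "data": {"rows": [[[0,0,0,0,0,0],[0,0,0,0,0,0],[0,0,0,0,0,0]]], "fingers": -0.55}}

```text
time_s: 14.45
eef_pos: [421.3, -321.8, 215.2]
ee_rot: [0.0, 0.951, -0.31, 0.001]
force: [-0.3, 1.1, -0.1]
grip_width: 0.225
```

```bash
python3 - <<'E'
from h import *
import pickle
c=viewer.calibration('wrist'); pickle.dump(c,open('c13.pkl','wb'))
im=snap('wrist','w13'); s=ctrl.sense(); print(s['eef_pos'],s['ee_rot'],s['time_s'],s['force'],s['grip_width'])
cv2.imwrite('pics/w13b.png',cv2.resize(im[:,:,::-1],(800,500),interpolation=cv2.INTER_CUBIC))
E
```

```text
[ 421.27268126 -321.83484057  215.11724258] [-4.22732846e-05  9.50849196e-01 -3.09653961e-01  4.79249159e-04] 14.5 [-0.47785415  0.21125434  0.26709752] 0.22330974977762305
```

View pics/w13b.png

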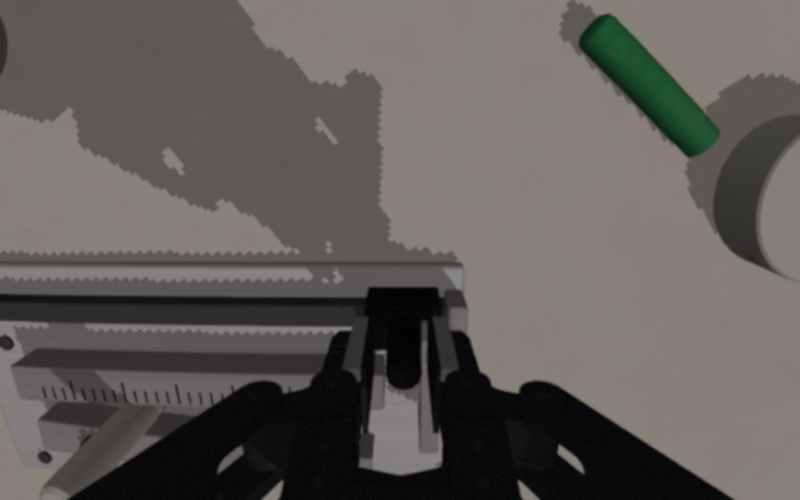

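{"op": "drive_tool", "data": {"rows": [[[0.04,0.055,0,0,0,0],[0.1,0.138,0,0,0,0],[0.17,0.233,0,0,0,0],[0.24,0.33,0,0,0,0],[0.31,0.426,0,0,0,0],[0.38,0.522,0,0,0,0],[0.45,0.618,0,0,0,0],[0.52,0.715,0,0,0,0],[0.58,0.797,0,0,0,0],[0.618,0.849,0,0,0,0]]]}}

```text
time_s: 15.75
eef_pos: [483.5, -236.4, 215.2]
ee_rot: [-0.0, 0.951, -0.309, 0.0]
force: [-0.6, -2.4, 1.2]
grip_width: 0.223
```

```bash
python3 - <<'E'
from tilt import *
c=viewer.calibration('wrist'); pickle.dump(c,open('c14.pkl','wb'))
im=snap('wrist','w14'); s=ctrl.sense(); print(s['eef_pos'],gx(s['eef_pos']),s['ee_rot'],s['time_s'],s['force'],s['grip_width'])
cv2.imwrite('pics/w14b.png',cv2.resize(im[:,:,::-1],(800,500),interpolation=cv2.INTER_CUBIC))
E
```

```text
[ 483.61491862 -236.00693361  215.10373975] [ 13.51097972 -41.87864462] [-1.80988518e-04  9.50943238e-01 -3.09365076e-01  4.18793123e-04] 15.8 [0.45002945 1.50223242 0.04895919] 0.2242737177008845
```

View pics/w14b.png

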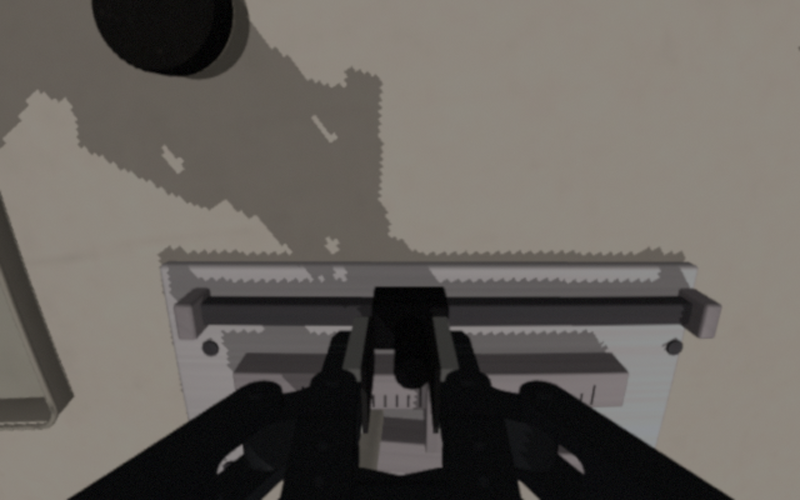

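{"op": "drive_tool", "data": {"rows": [[[0.02,0.028,0,0,0,0],[0.04,0.056,0,0,0,0],[0.06,0.083,0,0,0,0],[0.074,0.101,0,0,0,0],[0.074,0.101,0,0,0,0]]]}}

```text
time_s: 16.42
eef_pos: [491.1, -225.7, 215.0]
ee_rot: [-0.0, 0.951, -0.309, 0.0]
force: [1.5, 0.4, -0.4]
grip_width: 0.226
```

```bash
python3 - <<'E'
from tilt import *
c=viewer.calibration('wrist'); pickle.dump(c,open('c15.pkl','wb'))
im=snap('wrist','w15'); s=ctrl.sense(); print(s['eef_pos'],gx(s['eef_pos']),s['time_s'],s['force'],s['grip_width'])
cv2.imwrite('pics/w15b.png',cv2.resize(im[220:390,240:400,::-1],None,fx=3.5,fy=3.5,interpolation=cv2.INTER_CUBIC))
E
```

```text
[ 491.02711927 -225.7221216   215.02351267] [ 26.18832243 -41.82334224] 16.475 [-0.46462056  0.13707221  0.43718985] 0.22045780994783082
```

View pics/w15b.png

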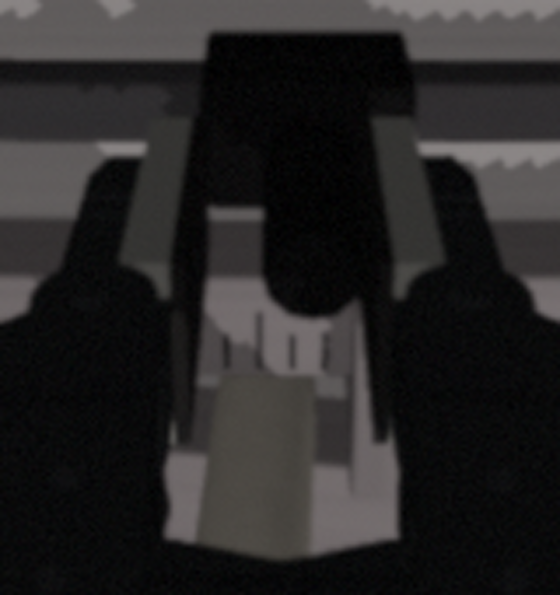

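{"op": "drive_tool", "data": {"rows": [[[0.006,0.008,0,0,0,0],[0.012,0.016,0,0,0,0],[0.018,0.024,0,0,0,0],[0.024,0.032,0,0,0,0],[0.024,0.032,0,0,0,0]]]}}

```text
time_s: 17.1
eef_pos: [493.5, -222.5, 215.0]
ee_rot: [-0.0, 0.951, -0.309, 0.0]
force: [-1.2, -0.4, -0.1]
grip_width: 0.223
```

{"op": "drive_tool", "data": {"rows": [[[0.003,0.004,0,0,0,0],[0.006,0.008,0,0,0,0],[0.006,0.008,0,0,0,0]]]}}

```text
time_s: 17.48
eef_pos: [494.0, -221.7, 215.0]
ee_rot: [-0.0, 0.951, -0.309, 0.0]
force: [-1.9, -1.0, 1.6]
grip_width: 0.222
```

```bash
python3 - <<'E'
from tilt import *
c=viewer.calibration('wrist'); pickle.dump(c,open('c16.pkl','wb'))
im=snap('wrist','w16'); s=ctrl.sense(); print(s['eef_pos'],gx(s['eef_pos']),s['time_s'],s['force'],s['grip_width'])
cv2.imwrite('pics/w16b.png',cv2.resize(im[220:390,240:400,::-1],None,fx=3.5,fy=3.5,interpolation=cv2.INTER_CUBIC))
E
```

```text
[ 494.03617017 -221.66002187  215.02252746] [ 31.24332967 -41.86742645] 17.525 [-1.85543955 -0.85427788  0.3904996 ] 0.22447886071040446
```

View pics/w16b.png

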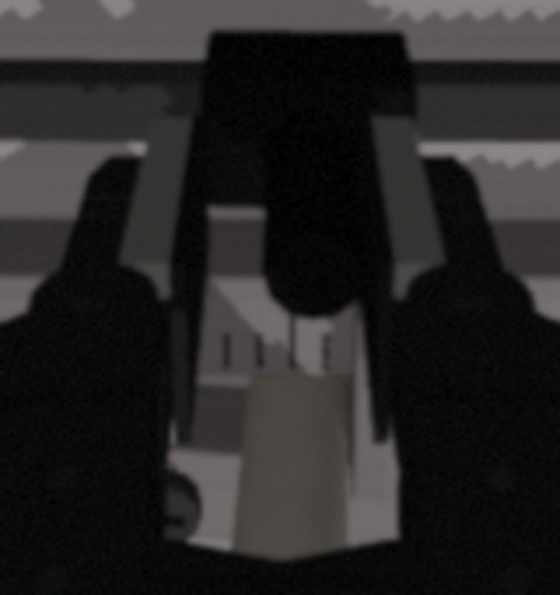

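{"op": "drive_tool", "data": {"rows": [[[0.003,0.004,0,0,0,0],[0.003,0.004,0,0,0,0]]]}}

```text
time_s: 17.77
eef_pos: [494.3, -221.4, 215.0]
ee_rot: [-0.0, 0.951, -0.309, 0.0]
force: [-3.9, -3.1, -0.3]
grip_width: 0.223
```

{"op": "drive_tool", "data": {"rows": [[[0.003,0.004,0,0,0,0],[0.003,0.004,0,0,0,0]]]}}

```text
time_s: 18.02
eef_pos: [494.4, -221.2, 215.0]
ee_rot: [-0.0, 0.951, -0.309, -0.0]
force: [-3.9, -3.6, 1.3]
grip_width: 0.223
```

```bash
python3 - <<'E'
from tilt import *
c=viewer.calibration('wrist'); pickle.dump(c,open('c17.pkl','wb'))
im=snap('wrist','w17'); s=ctrl.sense(); print(s['eef_pos'],gx(s['eef_pos']),s['time_s'],s['force'],s['grip_width'],s['force'][:2]@[.588,.809])
cv2.imwrite('pics/w17b.png',cv2.resize(im[220:390,240:400,::-1],None,fx=3.5,fy=3.5,interpolation=cv2.INTER_CUBIC))
E
```

```text
[ 494.43098126 -221.19146028  215.00903182] [ 31.85449104 -41.91110174] 18.075 [-3.54835109 -3.67460515  0.58466557] 0.22474980507713635 -5.059186010469226
```

View pics/w17b.png

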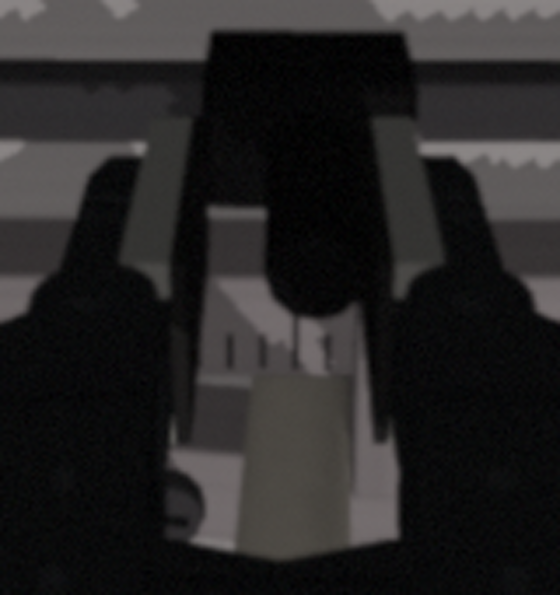

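{"op": "drive_tool", "data": {"rows": [[[0,0,0,0,0,0],[0,0,0,0,0,0],[0,0,0,0,0,0]]], "fingers": -0.2}}

```text
time_s: 18.45
eef_pos: [494.5, -221.0, 215.0]
ee_rot: [-0.0, 0.951, -0.309, -0.0]
force: [-0.3, 0.5, 0.7]
grip_width: 0.396
```

{"op": "drive_tool", "data": {"rows": [[[0,0,0.15,0,0,0],[0,0,0.4,0,0,0],[0,0,0.8,0,0,0],[0,0,1.0,0,0,0],[0,0,1.0,0,0,0]]]}}

```text
time_s: 19.08
eef_pos: [494.6, -221.0, 317.0]
ee_rot: [0.0, 0.951, -0.309, 0.002]
force: [-0.3, -0.4, -0.9]
grip_width: 0.402
```

```bash
python3 - <<'E'
from tilt import *
c=viewer.calibration('wrist'); pickle.dump(c,open('c18.pkl','wb'))
im=snap('wrist','w18'); s=ctrl.sense(); print(s['eef_pos'],s['time_s'],s['force'],s['grip_width'])
cv2.imwrite('pics/w18b.png',cv2.resize(im[200:400,210:450,::-1],None,fx=3,fy=3,interpolation=cv2.INTER_CUBIC))
t=snap('top','t18'); cv2.imwrite('pics/t18b.png',cv2.resize(t[140:260,230:430,::-1],None,fx=4,fy=4,interpolation=cv2.INTER_CUBIC))
E
```

```text
[ 494.45207141 -220.90590885  315.51943247] 19.125 [-0.3513232   0.42078315 -0.79607716] 0.40035300584522493
```

View pics/w18b.png

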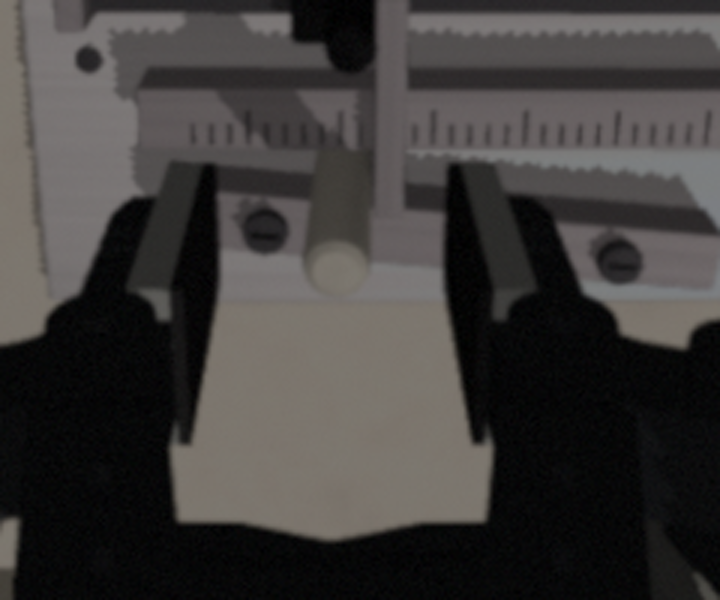

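View pics/t18b.png

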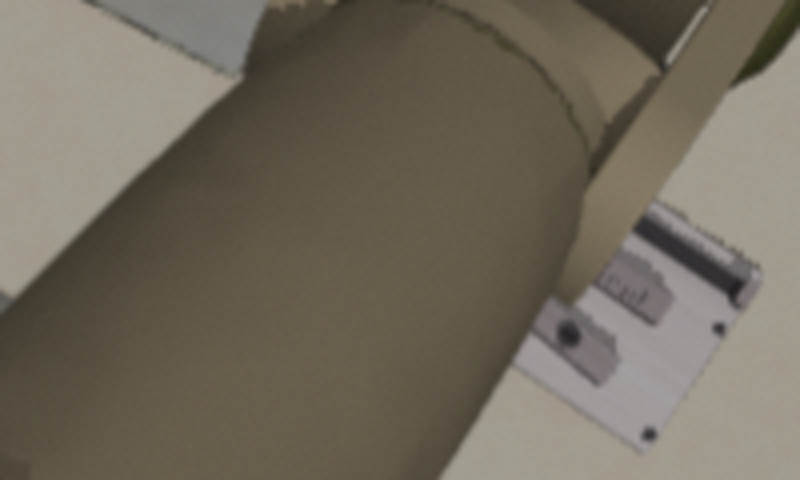

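```bash
python3 - <<'E'
from tilt import *
c=pickle.load(open('c18.pkl','rb'))
print('top',gx(onz(c,(322.3,289.3),75)))
for z in [10,15,26]: print(z,gx(onz(c,(325,250),z)))
print('post',gx(onz(c,(210+350/3,200+48/3),64)))
for r in (110,150,200): print('arm front',gx(onz(c,(210+377/3,200+r/3),34.5)))
print('arm right',gx(onz(c,(210+405/3,200+150/3),34.5)))
E
```

```text
top [31.33920022  7.06673893]
10 [28.60504607  7.30228744]
15 [28.68320298  5.00234399]
26 [28.85514818 -0.05753161]
post [ 28.44089038 -42.58039143]
arm front [ 20.73971287 -15.31358284]
arm front [20.57849088 -3.96352227]
arm front [20.36670439 10.66615123]
arm right [13.21572495 -3.95549563]
```

```bash
python3 -c "
from rig import ctrl
print(ctrl.finish_job())"
```

```text
the job is handed in; nothing more can be done
None
```

The tube is wedged upright in the gauge and released, the cursor's tongue is touching it, and the job is handed in after about 19 s. The hand-in gave no verdict.

**What I did**
- I picked up the tube and stood it in the wide part of the slot at gauge x of about −52 mm.
- I let go, then slid it along between loosely set pads until it wedged at about x = 30 mm. The arm was then pushing with about 4.5 N.
- I released it, moved the fingers around the cursor post and slid the cursor along. The force rose from about 1.8 N to about 5 N when the tongue met the tube.
- I opened the fingers and lifted clear.

**Last checks (wrist camera)**
- **Tube position:** it stayed put after release, between both jaws, with its centre near x = 30 mm.
- **Tilt:** it leans toward the narrow end by about 0.04 rad; the limit is 0.1.
- **Tongue:** the tube's centre is about 8.6 mm ahead of the tongue going by the post, or 9.4 mm going by the arm's front edge. The limit is 10.5 mm and the two differ by 0.8 mm, so the margin is only 1 to 2 mm.

**Not confirmed**
- I had no direct reading of the force on the slanted jaw, only the push force.
- The wrist camera seemed to be set about 3 mm too low in its calibration. I corrected for that when placing the tube, but not in the last checks.
- In the last top view the arm hid the tube and cursor. I did not measure the bystander items at the end; no contact with any of them showed up on the way.

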